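# Press the dowel home, then hold the shuttle's index plunger out

## Task

On the small hand press, swing the lever down to its stop so that the ram drives the dowel flush into the workpiece, and let the lever come all the way back up. Then pull the spring-loaded index plunger on the bridge fully up, so that the shuttle slide runs out to its end stop, and finish while still gripping the plunger and holding it fully up, because I want to lift the part out and push the slide back in by hand. Do not pull the plunger while the ram is down, and leave the other things on the bench where they lie.

Things in the scene. Friction and masses are not known exactly. Their poses are not given: they have to be found in the camera images.
- press: small hand press, fixed to the bench: grey C-frame 235 mm high on a 360 x 102 mm bed. Origin on the bench under the ram; +x from the open front to the column at the back, +y along the bed (y -115 to 245 mm), z up. Head: x -34 to 92, y -30 to 30, z 129 to 235 mm; column under it from x 44 mm. A slide runs along +y between rails (tops at z 38 mm) under a bridge that carries the plunger
- lever (a joint): press lever, rad: 0 = at rest, pointing to the front (-x of the press) and 45 degrees up; grows as it swings forward and down, 1.05 = on its stop, 15 degrees below level. Turns about a level axis along the press's y through lever_pivot. A spring returns it to 0; near the stop it takes 9 to 11 N at the ball. Drives the ram down 23.3 mm per rad
- lever_ball (a point): centre of the black ball, 32 mm diameter, on the end of the lever, 160 mm from lever_pivot; a 10 mm round bar joins it to the hub; it swings in the plane y = -48 mm of the press. Its centre is about 313 mm above the bench at rest, 159 mm at the stop
- lever_pivot (a point): point on the lever's turning axis in the plane in which the ball swings, at x 22, y -48, z 200 mm of the press
- dowel (a joint): how far the 10 mm steel dowel has been driven down into the workpiece, m: it stands 14 mm proud at 0 and is flush at 0.014; it starts between 0 and 0.004 and stays by friction (about 18 N) where it is pushed
- workpiece_top (a point): centre of the top face (64 mm above the bench) of the 36 x 40 mm steel block clamped on the slide; the dowel stands in it, and at the start the ram is straight above
- plunger (a joint): lift of the index plunger, m: 0 = seated with its pin 8 mm deep in the slide's hole, 0.012 = fully up on its stop; sprung downward, 6 N when seated and 9 N when fully up; the slide is free from about 0.008 on
- plunger_knob (a point): centre of the plunger's black fluted round pull knob, 24 mm diameter, 26 mm tall, axis upright; 92 mm above the bench when seated, its underside 78 mm, over a 15 mm barrel; pulled straight up by 12 mm. It stands over the middle of the bridge, x 0, y 130 mm of the press
- bridge_top (a point): centre of the bridge's top face, 56 mm above the bench; the steel bridge measures 86 mm along the press's x and 34 mm along its y and spans the slide; the plunger stands upright on it
- slide (a joint): travel of the shuttle slide, m: 0 = workpiece under the ram, locked by the plunger; 0.058 = out on its end stop. A damped spring of 5 to 7 N pushes it outward (+y of the press) by itself in 1 to 1.5 s once the plunger is clear; a second hole takes the pin if the plunger is let go there
- tray: shallow black tray 127 x 178 x 23 mm with two small blocks in it, a bystander; origin at the centre of its underside
- side_cutters: red-handled side cutters lying on the bench, 118 mm long, a bystander
- driver_blue: blue-handled screwdriver lying on the bench, 176 mm long, a bystander
- marker: red and white marker pen lying on the bench, 135 mm long, a bystander
- caliper: digital caliper lying flat, 232 mm long, a bystander

How it is judged:
By the outcome, as a careful person would: the job done as asked, in the order asked, and still so for the second after the job is handed in, while the arm keeps its last pose, push and grip.
It also fails if it takes over 61 s, if anything falls off the work surface, if the arm or the gripper's body presses on something with over 40 N, if the wrist force passes 120 N, or if a joint passes its speed limit or range.

## Robot

A 6-joint arm with a two-finger parallel gripper is mounted at the origin on a cart in front of the work surface, level with it; the furniture and walls round the work are solid. World frame = base frame: x ahead of the robot, y to its left, z up, the work surface at z = 0. Lengths are in m, angles in rad, forces in N, time in s.
With the tool pointing down it reaches from about 0.35 to 0.775 m from the base axis. Payload 5.5 kg.
Tool frame: the origin (TCP) lies midway between the tips of the shut fingers; the grasp point (between the pads) lies 19 mm behind it (pinch_z is the distance from the TCP to the grasp point, in m); z points along the fingers, x is the direction in which the jaws open and shut, and the axes are right-handed (so a half turn about z gives the same grasp; the last joint's range is limited). The gripper opens to 85 mm and grips with 20 to 120 N. Pads are 22 mm wide; open, the fingers measure 114 mm over their backs; the gripper's body (76 mm by 85 mm) begins 54 mm behind the grasp point. The pads swing forward as they close: fully open they stand 13 mm farther back than shut.
Start: joints at [1.084, 0.313, 0.046, 1.304, 0, 1.431], TCP at [0.195, 0.541, 0.231] pointing down, gripper open.
Joint ranges: [-2.76, 2.76], [-0.86, 1.69], [-1.03, 1.26], [-2.2, 2.34], [-1.47, 1.5], [-3.14, 3.14]. Speed limits (rad/s): [2.57, 2.57, 3.14, 3.14, 3.14, 3.14].

## Interface

Orientations are given as a unit quaternion [w, x, y, z].
In Python, from workcell import get_state, read_camera, camera_info, hand_in, trace, pinch_z gives the robot as it stands. The module is installed in compiled form; this text tells all that it offers.
- The arm moves only by the tool arm_command, never from a script. Its argument "steps" is text: rows parted by semicolons, each of 4 numbers parted by spaces: the shift along the world's x, y, z in mm, then the turn about the world's z in rad. In form: tx ty tz spin; .... A call has 1 to 20 rows; each row is the pose to reach, as a shift and turn from the pose measured when the call began; what a row does not reach only later rows make up. A row lasts 1/8 s, in which the tool goes at most 62.5 mm and 10.7 degrees, less where a joint would pass 70% of its speed; a pose out of reach is approached as far as the arm can. A call with a gripper value outside its range is refused whole. "fingers" is the gripper command: -1 is shut, 1 is fully open, values between are in proportion, set as the call begins (left out, the last holds). The fingers move at their own pace and stop on an object; "newtons" is the grip in N (left out, the last holds). Time passes only in rows, so rows that repeat a pose let the fingers close. It gives the time, the measured TCP pose, the force and the opening at its end, in the units of the state.
- get_state(): the state, without advancing time (a new reading comes with each control period).
- read_camera(name): name is "scene" or "top" or "wrist"; returns the picture (420x560x3 uint8, red, green, blue); there is no depth.
- camera_info(name): a dict with "mtx" (3x3 intrinsics, pixels), "R" (3x3) and "t" (3): a world point X has camera coordinates R X + t. Camera axes: x right, y down, z forward; pixel columns grow to the right and rows downward; lengths in m; the calibration is good to about 2 mm. A picture is of the moment at which its call begins: read the wrist's pose just before it. camera_info takes no time and is no camera call; for the wrist camera it gives the pose at the moment of the call.
- hand_in(): hands the job in, once; it reports no verdict.
Trained networks look in the newest picture that a camera, given by its name, has taken for a name from the list of things; names that differ only in an ending like _2 or _b are one class to them, and where a whole thing is asked for, a point or a joint stands for the part that bears it (a point fixed in the world has none). Each returns a list of dicts, best first, with "score" (0 to 1); they miss things now and then, are a little off and sometimes report something else, mostly with a low value. They report only what shows in the picture. A call takes as long as a camera call.
- trace(camera, name): "mask" (420x560 bool, what is visible of it) and "box" ([left, top, width, height] in pixels, round what is visible of it).
The state is a dict: "clock": time; "joint_pos": joint angles; "qvel": joint speeds; "tau": joint torques, N m; "tcp_pos": TCP position; "orientation": TCP orientation; "wrist_force": force on the tool from outside, world axes, zero at the start; "ft_torque": the same for the moment, N m; "finger_gap": finger opening in m.
Only numpy, scipy, OpenCV 4.12 (cv2) and the standard library are available. Lean on these libraries where they do the work, as an engineer would, in place of code of your own. Each camera call takes 0.05 s, during which the arm holds its last target.

## Working session

There is one attempt and no reset: what is moved stays moved. The work goes in short steps, Python scripts to look and compute and a tool call to move; the robot and the scene stay as the last step left them, time stands still between calls to the robot, and variables do not carry over. Pictures are saved under pics/ and viewed, and the job is handed in when it is done.

Besides the shell and the picture viewer there is one more tool, called after "Call:" as name(argument=value, ...) on one line, values as JSON. arm_command: Moves the arm, as the interface text tells. Its arguments: {"type":"object","properties":{"steps":{"type":"string"},"fingers":{"type":"number"},"newtons":{"type":"number"}},"required":["steps"]}

```bash
mkdir -p pics; python3 - <<'E'
from workcell import *
import cv2
s=get_state();print(s)
for n in("scene","top","wrist"):
    i=camera_info(n);print(n,i)
    cv2.imwrite(f"pics/{n}0.png",read_camera(n)[:,:,::-1])
print(pinch_z)
E
```

```text
{'clock': 0.0, 'joint_pos': array([ 1.08436868e+00,  3.14002822e-01,  4.49857967e-02,  1.30358174e+00,
       -3.79442610e-06,  1.43118953e+00]), 'qvel': array([-0.00079376,  0.00023891,  0.00108397,  0.00046534,  0.00119264,
       -0.00052336]), 'tau': array([-2.03454765e-04, -4.80631328e+01,  2.98530364e+01,  1.92651217e-02,
       -1.63803329e-04,  6.53007461e-06]), 'tcp_pos': array([0.1952259 , 0.54031217, 0.23041027]), 'orientation': array([ 4.11751437e-04,  8.18507356e-01,  5.74495341e-01, -8.01661653e-04]), 'wrist_force': array([-0.00340796,  0.62764305, -0.21549379]), 'ft_torque': array([ 0.04593383, -0.02946158,  0.01492794]), 'finger_gap': 0.08527824783763253}
scene {'mtx': array([[536.24404644,   0.        , 283.88870421],
       [  0.        , 536.24404644, 209.4420535 ],
       [  0.        ,   0.        ,   1.        ]]), 'R': array([[-0.80594594, -0.5919847 ,  0.00229166],
       [-0.25239126,  0.3401063 , -0.90588429],
       [ 0.53549023, -0.73067217, -0.42351906]]), 't': array([0.51734595, 0.27017274, 1.35646767])}
top {'mtx': array([[464.80236357,   0.        , 283.15826547],
       [  0.        , 464.80236357, 212.31191917],
       [  0.        ,   0.        ,   1.        ]]), 'R': array([[-0.10383252, -0.99459122, -0.0026657 ],
       [-0.94772546,  0.09975222, -0.30309396],
       [ 0.3017205 , -0.02894466, -0.95295695]]), 't': array([0.17159402, 0.54637449, 1.16152215])}
wrist {'mtx': array([[377.92575385,   0.        , 273.55945931],
       [  0.        , 377.92575385, 213.14719399],
       [  0.        ,   0.        ,   1.        ]]), 'R': array([[ 0.33934606,  0.94066092, -0.00113644],
       [ 0.90820381, -0.32732197,  0.26081826],
       [ 0.24496956, -0.08953977, -0.96538725]]), 't': array([-0.57365882, -0.03456732,  0.37803537])}
0.0187
```

View pics/scene0.png

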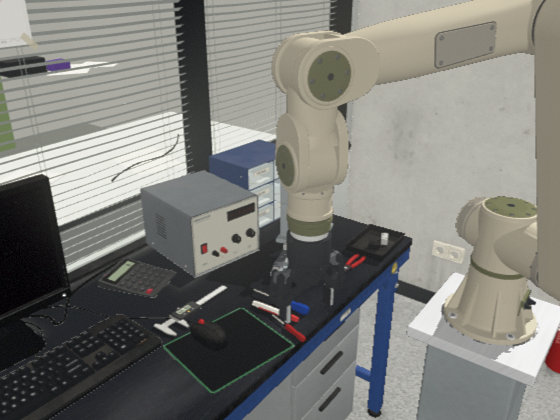

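View pics/top0.png

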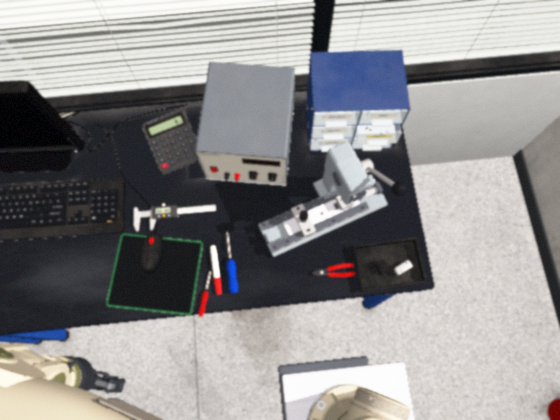

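View pics/wrist0.png

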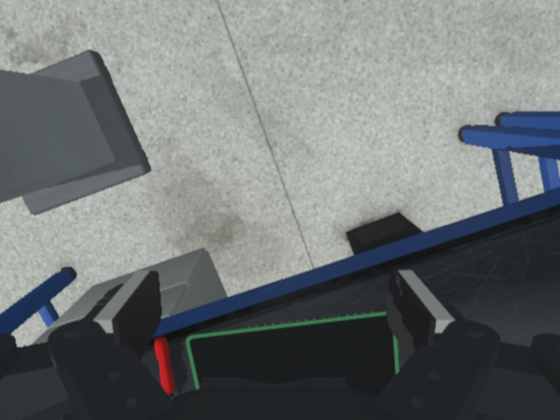

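```bash
python3 - <<'E'
import cv2
a=cv2.imread("pics/top0.png")[130:265,245:435]
cv2.imwrite("pics/c.png",cv2.resize(a,None,fx=4,fy=4,interpolation=cv2.INTER_CUBIC))
from workcell import *
import numpy as np
read_camera("top")
for n in("lever_ball","plunger_knob","press","bridge_top","tray","side_cutters"):
    for r in trace("top",n)[:2]:
        m=r["mask"];ys,xs=np.nonzero(m);print(n,r["score"],r["box"],xs.mean(),ys.mean(),m.sum())
E
```

```text
lever_ball 0.69 [361.3, 160.0, 43.0, 39.3] 383.9050925925926 177.65046296296296 432
press 0.67 [298.8, 210.8, 14.2, 10.6] 303.94117647058823 215.02941176470588 68
press 0.65 [260.3, 140.5, 148.4, 119.2] 330.5056471306471 201.39163614163616 6552
bridge_top 0.8 [255.7, 143.5, 149.8, 110.9] 330.6049438883834 201.18077039733092 6594
side_cutters 0.75 [314.2, 262.3, 41.1, 14.2] 335.3643724696356 270.8582995951417 247
side_cutters 0.18 [362.5, 160.3, 44.2, 33.6] 384.895 178.3925 400
```

View pics/c.png

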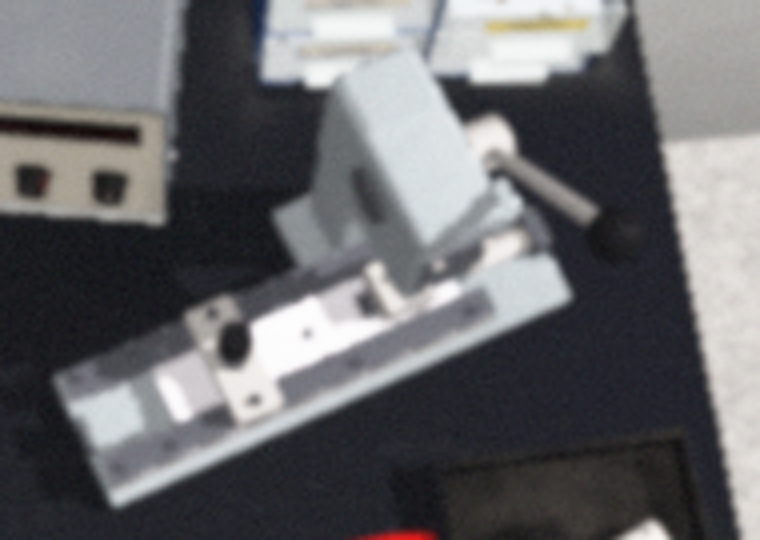

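```bash
cat > h.py <<'E'
from workcell import *
import numpy as np, cv2
def proj(n,P,i=None):
    i=i or camera_info(n); c=i["R"]@np.atleast_2d(P).T+i["t"][:,None]; p=i["mtx"]@c; return (p[:2]/p[2]).T
def W(v,P):
    P=np.atleast_2d(P);c,s=np.cos(v[2]),np.sin(v[2])
    return np.c_[P[:,0]*c-P[:,1]*s+v[0],P[:,0]*s+P[:,1]*c+v[1],P[:,2]]
E
python3 - <<'E'
from h import *
from scipy.optimize import least_squares
pts=np.array([[0,.130,.095],[-.091,-.048,.313]]);px=np.array([[304,214.5],[398.5,188]])
bed=np.array([[-.051,.245,0],[-.051,-.115,0]]);bpx=np.array([[273.5,256.5],[388,205.]])
i=camera_info("top")
def f(v):
    b=bed.copy();b[:,2]=v[3];b[:,0]=v[4]
    return np.r_[(proj("top",W(v,pts),i)-px).ravel(),(proj("top",W(v,b),i)-bpx).ravel()]
for g in(0,.5,-.5,1):
    r=least_squares(f,[.55,.1,g,.02,-.05]);print(r.x,r.cost,r.fun.round(1))
v=least_squares(f,[.55,.1,.3,.02,-.05]).x
print(W(v,[[0,.13,.092],[-.091,-.048,.313],[.022,-.048,.2],[0,0,0]]))
print(proj("top",W(v,[[.092,-.03,.235],[.092,.03,.235],[-.034,-.03,.235],[.043,.13,.056],[-.043,.13,.056]]))*4-np.array([980,520]))
E
```

```text
[ 0.58874788 -0.06332245  0.32792655  0.01066895 -0.05300847] 0.06308374873148492 [-0.1 -0.2  0.1  0.1 -0.1  0.1 -0.  -0.1]
[ 0.58874788 -0.06332245  0.32792655  0.01066895 -0.05300847] 0.06308374873149211 [-0.1 -0.2  0.1  0.1 -0.1  0.1 -0.  -0.1]
[ 0.58874788 -0.06332245  0.32792655  0.01066895 -0.05300847] 0.06308374873147873 [-0.1 -0.2  0.1  0.1 -0.1  0.1 -0.  -0.1]
[ 0.58874788 -0.06332245  0.32792655  0.01066895 -0.05300847] 0.06308374873147343 [-0.1 -0.2  0.1  0.1 -0.1  0.1 -0.  -0.1]
[[ 0.54687738  0.05975014  0.092     ]
 [ 0.51805694 -0.13807398  0.313     ]
 [ 0.62503542 -0.10167886  0.2       ]
 [ 0.58874788 -0.06332245  0.        ]]
[[414.669717    36.11047532]
 [327.42553582  73.33985392]
 [511.11966357 209.27339658]
 [206.57418149 300.08815366]
 [260.73540237 409.35646634]]
```

Call:
arm_command(steps="0 0 60 0; 20 -40 120 0.05; 40 -85 170 0.1; 65 -135 170 0.2; 90 -190 170 0.3; 115 -240 170 0.4; 140 -295 170 0.5; 165 -345 170 0.6; 190 -400 170 0.675; 215 -450 170 0.675; 240 -505 170 0.675; 265 -555 170 0.675; 290 -610 170 0.675; 310 -650 170 0.675; 323 -678 170 0.675; 323 -678 170 0.675; 323 -678 170 0.675; 323 -678 170 0.675", fingers=1)

```text
clock: 2.75
tcp_pos: [0.5181, -0.1361, 0.4018]
orientation: [0.0, 0.582, 0.813, 0.0]
wrist_force: [0.1, -0.5, 0.1]
finger_gap: 0.0851
```

```bash
python3 - <<'E'
from h import *
s=get_state();print(s["clock"],s["tcp_pos"],s["orientation"],s["joint_pos"].round(2))
a=read_camera("wrist");cv2.imwrite("pics/w1.png",a[:,:,::-1])
v=[ 0.58874788,-0.06332245,0.32792655]
for P in([-.091,-.048,.313],[0,.13,.105]):print(proj("wrist",W(v,P)))
q=s["orientation"];w,x,y,z=q;print("toolx yaw",np.arctan2(2*(x*y+w*z),1-2*(y*y+z*z)))
E
```

```text
2.75 [ 0.51806619 -0.13614877  0.40184036] [2.53991572e-04 5.81570441e-01 8.13495999e-01 1.31929948e-04] [-0.41  0.25  0.38  1.7   0.   -0.74]
[[271.87448314 217.09324731]]
[[417.1306316  242.59866249]]
toolx yaw 1.9002768374447911
```

View pics/w1.png

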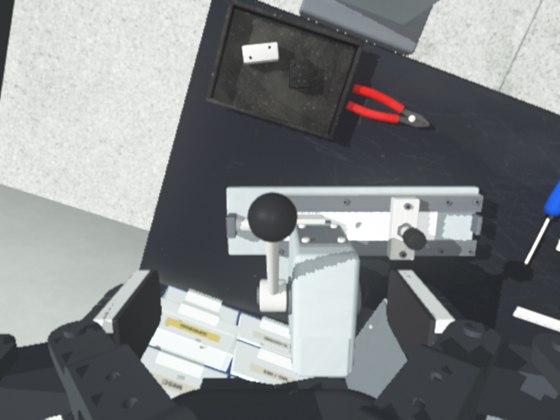

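Call:
arm_command(steps="0 -2 -50 0; 0 -2 -90 0; 0 -2 -108 0; 0 -2 -108 0; 0 -2 -108 0")

```text
clock: 3.42
tcp_pos: [0.5185, -0.1378, 0.2953]
orientation: [0.001, 0.581, 0.814, 0.0]
wrist_force: [-0.9, 0.0, 0.8]
finger_gap: 0.0854
```

Call:
arm_command(steps="0 0 0 0; 0 0 0 0; 0 0 0 0; 0 0 0 0; 0 0 0 0; 0 0 0 0", fingers=-1, newtons=50)

```text
clock: 4.18
tcp_pos: [0.5179, -0.1374, 0.2956]
orientation: [0.001, 0.581, 0.814, 0.0]
wrist_force: [-3.4, 4.2, 5.2]
finger_gap: 0.0295
```

```bash
python3 - <<'E'
from h import *
s=get_state();print(s["clock"],s["tcp_pos"],s["wrist_force"],s["finger_gap"])
cv2.imwrite("pics/w2.png",read_camera("wrist")[:,:,::-1]);cv2.imwrite("pics/s2.png",read_camera("scene")[:,:,::-1])
c,s_=np.cos(.328),np.sin(.328)
for a in np.arange(0,1.11,.15).tolist()+[1.05]:
    dx=-160*(np.cos(np.pi/4-a)-np.cos(np.pi/4));dz=160*(np.sin(np.pi/4-a)-np.sin(np.pi/4));print(round(a,2),round(dx*c),round(dx*s_),round(dz))
E
```

```text
4.175 [ 0.51794658 -0.13737875  0.2955634 ] [-3.3984686   4.18500619  5.17729947] 0.029491963914580113
0.0 0 0 0
0.15 -15 -5 -18
0.3 -27 -9 -38
0.45 -36 -12 -60
0.6 -42 -14 -84
0.75 -44 -15 -107
0.9 -43 -15 -131
1.05 -39 -13 -155
1.05 -39 -13 -155
```

View pics/w2.png

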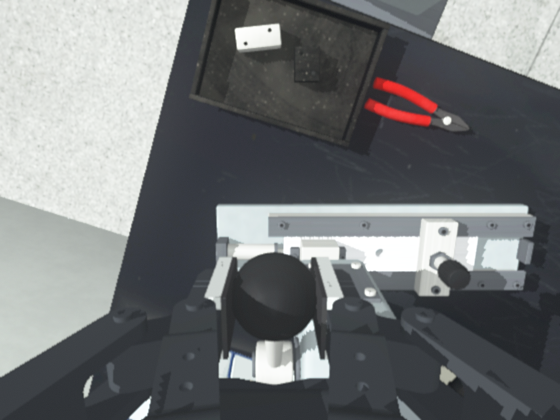

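View pics/s2.png

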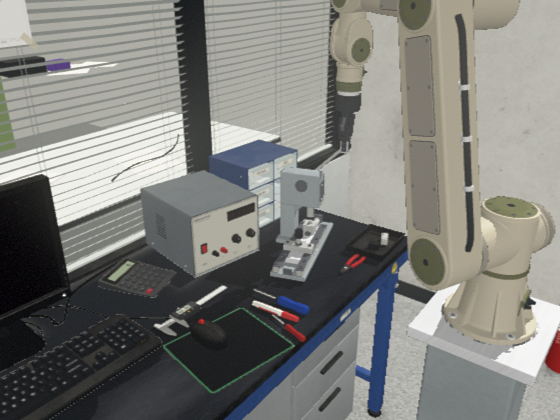

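Call:
arm_command(steps="-8 -3 -9 0; -15 -5 -18 0; -21 -7 -28 0; -27 -9 -38 0; -32 -11 -49 0; -36 -12 -60 0; -40 -13 -72 0; -42 -14 -84 0; -43 -15 -95 0; -44 -15 -107 0; -44 -15 -119 0; -43 -15 -131 0; -42 -14 -140 0; -41 -14 -147 0; -40 -13 -152 0; -40 -13 -152 0")

```text
clock: 6.28
tcp_pos: [0.4784, -0.151, 0.144]
orientation: [0.002, 0.581, 0.814, 0.0]
wrist_force: [-2.8, 1.3, 7.8]
finger_gap: 0.0291
```

```bash
python3 - <<'E'
from h import *
s=get_state();print(s["clock"],s["tcp_pos"],s["wrist_force"],s["finger_gap"])
cv2.imwrite("pics/w3.png",read_camera("wrist")[:,:,::-1]);
cv2.imwrite("pics/s3.png",cv2.resize(read_camera("scene")[140:290,240:390,::-1],None,fx=4,fy=4))
E
```

```text
6.275 [ 0.47836267 -0.15098357  0.14397746] [-2.79488685  1.2761875   7.7991484 ] 0.029141284646275453
```

View pics/w3.png

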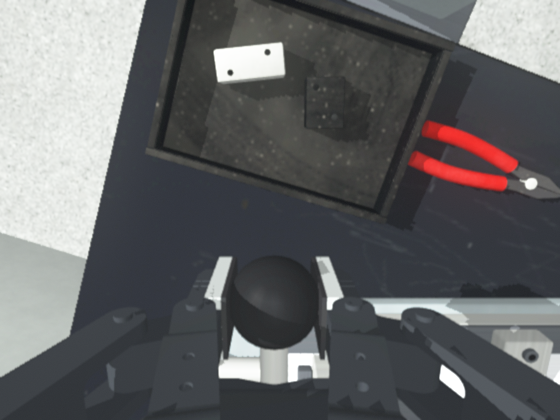

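View pics/s3.png

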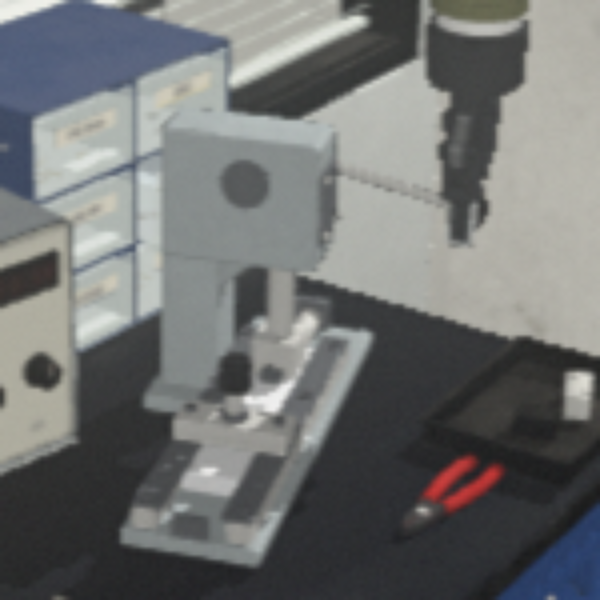

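Lever is nearly down (grip steady on the ball, no hard stop felt yet). Push further and watch for the force rise at the stop.

Call:
arm_command(steps="1 0 -4 0; 2 1 -6 0; 2 1 -6 0")

```text
clock: 6.75
tcp_pos: [0.48, -0.1505, 0.1385]
orientation: [0.002, 0.582, 0.813, -0.0]
wrist_force: [-3.6, 1.5, 8.2]
finger_gap: 0.0293
```

Call:
arm_command(steps="0 0 -4 0; 0 0 -4 0; 0 0 -4 0")

```text
clock: 7.12
tcp_pos: [0.4808, -0.1502, 0.1353]
orientation: [0.003, 0.582, 0.813, 0.0]
wrist_force: [-2.4, 4.8, 8.1]
finger_gap: 0.0294
```

Call:
arm_command(steps="1 0 -4 0; 1 0 -4 0; 1 0 -4 0")

```text
clock: 7.5
tcp_pos: [0.4819, -0.1499, 0.1333]
orientation: [0.003, 0.582, 0.813, 0.001]
wrist_force: [-6.3, 6.3, 17.1]
finger_gap: 0.0293
```

Call:
arm_command(steps="1 0 -4 0; 1 0 -4 0; 1 0 -4 0")

```text
clock: 7.88
tcp_pos: [0.4831, -0.1495, 0.1317]
orientation: [0.004, 0.582, 0.813, 0.001]
wrist_force: [-7.7, 5.9, 21.8]
finger_gap: 0.0294
```

```bash
python3 - <<'E'
from h import *
s=get_state();print(s["clock"],s["tcp_pos"],s["wrist_force"],s["finger_gap"])
cv2.imwrite("pics/w4.png",read_camera("wrist")[:,:,::-1]);
cv2.imwrite("pics/s4.png",cv2.resize(read_camera("scene")[140:290,240:390,::-1],None,fx=4,fy=4))
v=[ 0.58874788,-0.06332245,0.32792655]
a=1.05-np.pi/4
B=[.022-.16*np.cos(a),-.048,.2-.16*np.sin(a)]
print(W(v,B),proj("wrist",W(v,B)),proj("scene",W(v,B)))
E
```

```text
7.875 [ 0.48311024 -0.14947937  0.13166355] [-7.72282207  5.89006174 21.79981264] 0.029351203377850552
[[ 0.47883327 -0.15141827  0.158156  ]] [[273.93849384 298.75541539]] [[355.56946859 194.72924498]]
```

View pics/w4.png

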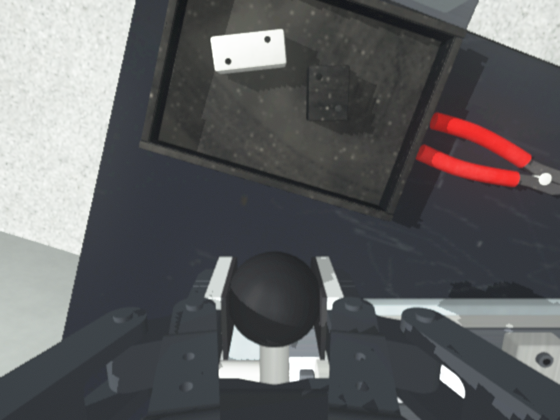

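View pics/s4.png

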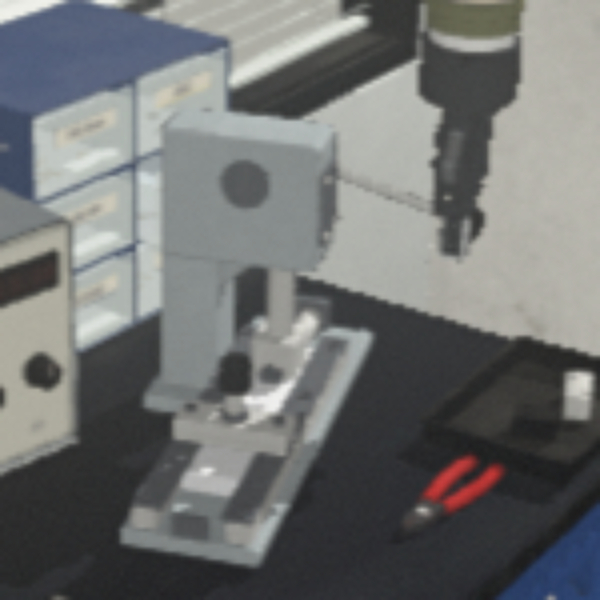

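Call:
arm_command(steps="-2 0 8 0; -4 -1 20 0; -5 -2 34 0; -5 -2 48 0; -4 -2 60 0; -3 -1 71 0; 0 0 84 0; 3 1 95 0; 7 2 106 0; 12 4 117 0; 18 6 127 0; 24 8 137 0; 31 10 147 0; 37 13 156 0; 39 13 160 0; 39 13 160 0")

```text
clock: 9.98
tcp_pos: [0.5168, -0.1376, 0.2852]
orientation: [-0.003, 0.583, 0.813, -0.004]
wrist_force: [-11.6, -6.7, -24.6]
finger_gap: 0.0293
```

Call:
arm_command(steps="0 0 0 0; 0 0 0 0; 0 0 0 0; 0 0 0 0; 0 0 0 0; 0 0 0 0", fingers=1)

```text
clock: 10.72
tcp_pos: [0.517, -0.1375, 0.2855]
orientation: [-0.003, 0.583, 0.813, -0.004]
wrist_force: [-0.7, -0.2, -0.1]
finger_gap: 0.0858
```

Call:
arm_command(steps="0 0 40 0; 0 0 90 0; 0 0 120 0; 0 0 120 0")

```text
clock: 11.22
tcp_pos: [0.5178, -0.1379, 0.408]
orientation: [-0.0, 0.583, 0.813, -0.003]
wrist_force: [1.5, 0.0, -0.2]
finger_gap: 0.0852
```

```bash
python3 - <<'E'
from h import *
s=get_state();print(s["clock"],s["tcp_pos"],s["wrist_force"],s["finger_gap"])
cv2.imwrite("pics/w5.png",read_camera("wrist")[:,:,::-1]);
cv2.imwrite("pics/s5.png",cv2.resize(read_camera("scene")[140:290,240:390,::-1],None,fx=4,fy=4))
v=[ 0.58874788,-0.06332245,0.32792655]
for P in([-.091,-.048,.313],[0,.13,.105]):print(proj("wrist",W(v,P)),proj("scene",W(v,P)))
E
```

```text
11.225 [ 0.51782561 -0.13787771  0.40804412] [ 1.52429422  0.01965085 -0.20141706] 0.08520884313626537
[[273.34284425 219.30604509]] [[344.89447447 145.48869916]]
[[416.93621402 244.88452938]] [[298.1301955  229.14062861]]
```

View pics/w5.png

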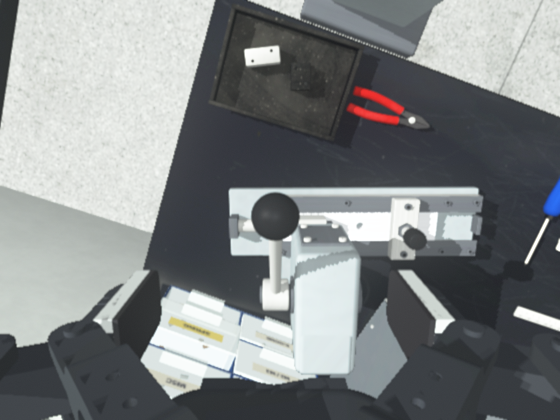

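View pics/s5.png

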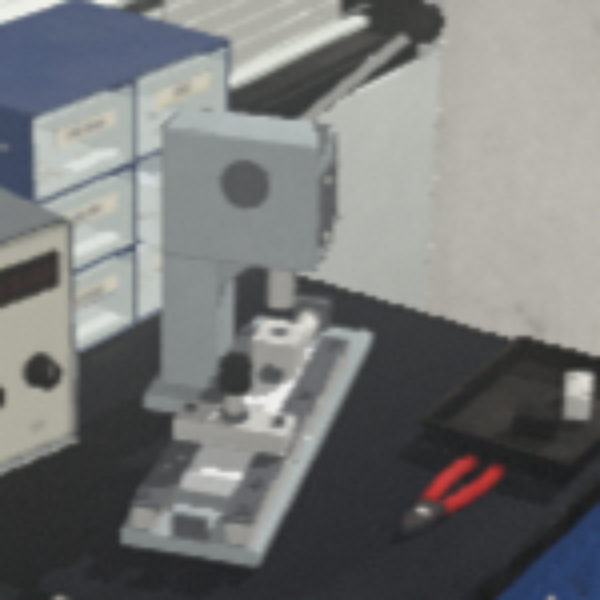

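Call:
arm_command(steps="5 40 0 0; 12 90 -10 0; 20 140 -40 0; 26 180 -80 0; 29 198 -120 0; 29 198 -140 0; 29 198 -140 0; 29 198 -140 0")

```text
clock: 12.32
tcp_pos: [0.546, 0.0602, 0.2652]
orientation: [-0.003, 0.583, 0.812, -0.004]
wrist_force: [0.5, -0.8, 0.2]
finger_gap: 0.0854
```

```bash
python3 - <<'E'
from h import *
s=get_state();print(s["clock"],s["tcp_pos"],s["wrist_force"],s["finger_gap"],s["orientation"])
i=camera_info("wrist");cv2.imwrite("pics/w6.png",read_camera("wrist")[:,:,::-1]);
for r in trace("wrist","plunger_knob")[:2]:
    ys,xs=np.nonzero(r["mask"]);print(r["score"],r["box"],xs.mean(),ys.mean())
v=[ 0.58874788,-0.06332245,0.32792655]
for P in([0,.13,.105],[0,.13,.079],[.043,.13,.056],[-.043,.13,.056]):print(proj("wrist",W(v,P),i))
E
```

```text
12.325 [0.54599807 0.06022357 0.26519781] [ 0.52327906 -0.76878104  0.17278334] 0.08536111907696123 [-0.00308414  0.58299906  0.81245872 -0.00366204]
0.72 [257.3, 178.9, 30.6, 32.9] 273.7296195652174 193.5163043478261
[[273.38848103 196.99197796]]
[[273.37602215 190.82100021]]
[[273.43700002 229.5527342 ]]
[[273.29151587 139.9025056 ]]
```

View pics/w6.png

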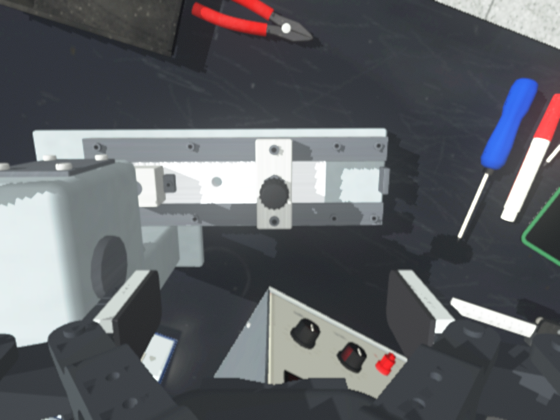

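```bash
python3 - <<'E'
from h import *
def ray(n,u,v,z):
    i=camera_info(n);d=i["R"].T@np.linalg.inv(i["mtx"])@[u,v,1];c=-i["R"].T@i["t"];return c+d*(z-c[2])/d[2]
print(ray("top",289,184,.0),ray("top",198,177,.0))
for z in(.1,.12,.14,.16): print(z,ray("top",292,157,z),ray("wrist",270,288,z),ray("wrist",407,354,z))
E
```

```text
[0.67300926 0.08505438 0.        ] [0.72306832 0.34933075 0.        ]
0.1 [0.71287421 0.07337126 0.1       ] [0.62865768 0.08370962 0.1       ] [0.65150031 0.22692695 0.1       ]
0.12 [0.70387633 0.07467418 0.12      ] [0.61939164 0.08078817 0.12      ] [0.64075742 0.21474602 0.12      ]
0.14 [0.69487844 0.0759771  0.14      ] [0.61012559 0.07786673 0.14      ] [0.63001452 0.20256508 0.14      ]
0.16 [0.68588056 0.07728002 0.16      ] [0.60085955 0.07494528 0.16      ] [0.61927162 0.19038415 0.16      ]
```

Call:
arm_command(steps="1 0 -50 0; 1 0 -100 0; 1 0 -140 0; 1 0 -170 0; 1 0 -185 0; 1 0 -192 0; 1 0 -192 0; 1 0 -192 0")

```text
clock: 13.42
tcp_pos: [0.5487, 0.06, 0.0753]
orientation: [-0.001, 0.583, 0.812, -0.002]
wrist_force: [-0.1, -0.2, -0.5]
finger_gap: 0.0852
```

```bash
python3 - <<'E'
from h import *
s=get_state();print(s["clock"],s["tcp_pos"],s["wrist_force"],s["orientation"])
cv2.imwrite("pics/w7.png",read_camera("wrist")[:,:,::-1]);
E
```

```text
13.425 [0.54867397 0.05998141 0.07529719] [-0.07854666 -0.21236162 -0.52528231] [-0.00132825  0.58318032  0.81233784 -0.00248605]
```

View pics/w7.png

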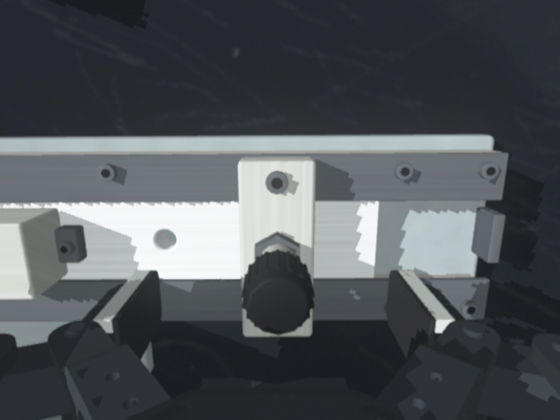

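Call:
arm_command(steps="0 0 -2 0; 0 0 -2 0; 0 0 -2 0; 0 0 -2 0; 0 0 -2 0; 0 0 -2 0; 0 0 -2 0", fingers=-1, newtons=80)

```text
clock: 14.35
tcp_pos: [0.5481, 0.0614, 0.0736]
orientation: [-0.002, 0.583, 0.813, -0.002]
wrist_force: [-2.0, 4.6, 4.3]
finger_gap: 0.0216
```

```bash
python3 - <<'E'
from h import *
s=get_state();print(s["clock"],s["tcp_pos"],s["wrist_force"],s["finger_gap"])
cv2.imwrite("pics/w8.png",read_camera("wrist")[:,:,::-1]);
E
```

```text
14.35 [0.54812144 0.06139185 0.07360002] [-2.04395485  4.64111982  4.28512214] 0.02161480380227867
```

View pics/w8.png

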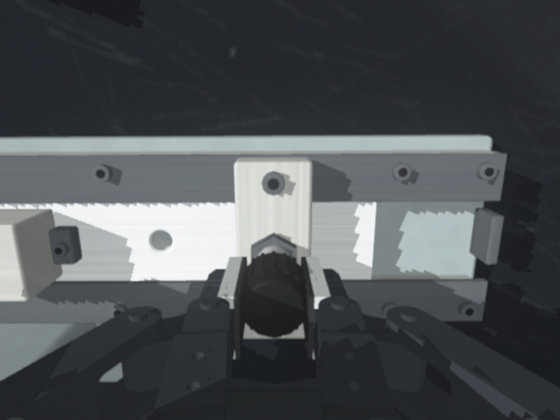

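Call:
arm_command(steps="0 0 3 0; 0 0 6 0; 0 0 9 0; 0 0 12 0; 0 0 12 0; 0 0 12 0")

```text
clock: 15.15
tcp_pos: [0.5481, 0.0613, 0.0855]
orientation: [-0.002, 0.583, 0.813, -0.002]
wrist_force: [3.0, -0.5, -10.6]
finger_gap: 0.0215
```

Call:
arm_command(steps="0 0 2 0; 0 0 3 0; 0 0 3 0; 0 0 3 0")

```text
clock: 15.65
tcp_pos: [0.5479, 0.0611, 0.0862]
orientation: [-0.003, 0.583, 0.813, -0.002]
wrist_force: [9.0, -0.0, -25.2]
finger_gap: 0.0215
```

```bash
python3 - <<'E'
from h import *
s=get_state();print(s["clock"],s["tcp_pos"],s["wrist_force"],s["finger_gap"])
cv2.imwrite("pics/w9.png",read_camera("wrist")[:,:,::-1]);
E
```

```text
15.65 [0.54791842 0.06112009 0.08622269] [ 9.03415723e+00 -2.01162174e-02 -2.51603182e+01] 0.02149140169626801
```

View pics/w9.png

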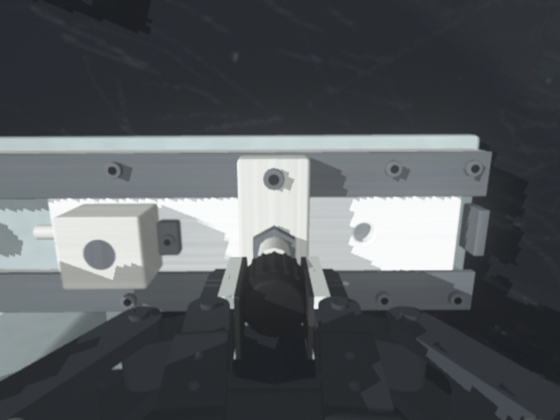

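Call:
arm_command(steps="0 0 2 0; 0 0 2 0; 0 0 2 0; 0 0 2 0; 0 0 2 0; 0 0 2 0; 0 0 2 0; 0 0 2 0; 0 0 2 0; 0 0 2 0; 0 0 2 0; 0 0 2 0; 0 0 2 0; 0 0 2 0")

```text
clock: 17.45
tcp_pos: [0.5479, 0.0612, 0.0862]
orientation: [-0.004, 0.583, 0.813, -0.002]
wrist_force: [8.6, -0.1, -23.6]
finger_gap: 0.0213
```

```bash
python3 - <<'E'
from h import *
s=get_state();print(s["clock"],s["tcp_pos"],s["wrist_force"],s["finger_gap"])
cv2.imwrite("pics/w10.png",read_camera("wrist")[:,:,::-1]);
cv2.imwrite("pics/s10.png",cv2.resize(read_camera("scene")[140:290,240:390,::-1],None,fx=4,fy=4))
E
```

```text
17.45 [0.54789216 0.06115347 0.08620124] [  8.63456578  -0.11940977 -23.55140764] 0.02126987055298574
```

View pics/w10.png

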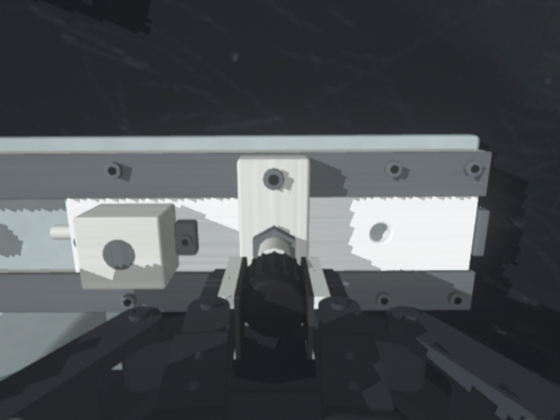

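View pics/s10.png

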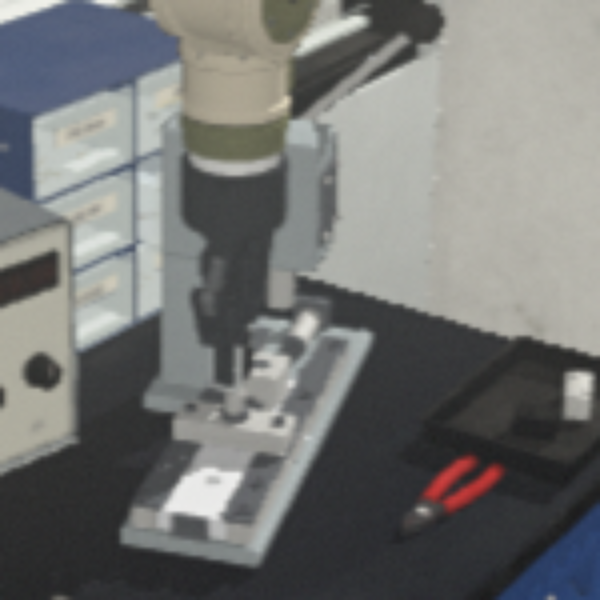

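Call:
arm_command(steps="0 0 2 0; 0 0 2 0; 0 0 2 0; 0 0 2 0; 0 0 2 0; 0 0 2 0; 0 0 2 0; 0 0 2 0")

```text
clock: 18.55
tcp_pos: [0.5479, 0.0611, 0.0862]
orientation: [-0.004, 0.583, 0.813, -0.003]
wrist_force: [8.9, -1.1, -23.5]
finger_gap: 0.0213
```

```bash
python3 - <<'E'
from h import *
s=get_state();print(s["clock"],s["tcp_pos"],s["wrist_force"],s["finger_gap"])
a=read_camera("wrist");cv2.imwrite("pics/w11.png",a[:,:,::-1]);
b=cv2.imread("pics/w10.png");d=cv2.absdiff(b,a[:,:,::-1].copy());print(d.mean(),d[200:290,60:200].mean(),d[200:275,340:480].mean())
v=[ 0.58874788,-0.06332245,0.32792655]
for y in(.050,.054,.058,0.0):print(y,proj("wrist",W(v,[0,y,.064])))
E
```

```text
18.55 [0.54788964 0.06113203 0.08621499] [  8.88508781  -1.05674935 -23.51427272] 0.021284059170194373
2.8586507936507934 5.193280423280424 4.053460317460318
0.05 [[100.97281205 255.40326228]]
0.054 [[109.57565339 255.3817832 ]]
0.058 [[118.177183  255.3603074]]
0.0 [[ -6.67350501 255.67202739]]
```

View pics/w11.png

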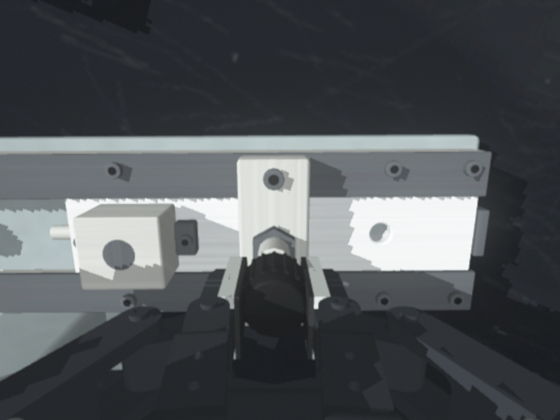

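```bash
python3 -c "
from workcell import *
print(hand_in());s=get_state();print(s['clock'],s['tcp_pos'],s['wrist_force'])"
```

```text
the job is handed in; nothing more can be done
None
the job is handed in; nothing more can be done
```

The job is done and handed in at about 18.6 s. The arm is still gripping the plunger and holding it fully up, so you can lift the part out and push the slide back in.

- **Lever:** I gripped the ball and swung it down until the force climbed to about 22 N, well above the 9–11 N spring force, so it was on its stop. I then brought it back up and let go. The camera showed the ball back within about 2 px of its rest position.
- **Dowel:** it shows as a flat disc on top of the block in the pictures. I judged it flush from that and from the lever reaching its stop; I did not measure its height.
- **Plunger:** I pulled it only after the ram was up. The lift was about 12.6 mm at the tool, and it is pressing on its upper stop at about 24 N. The knob's grip opening stayed steady at 21 mm.
- **Slide:** the dowel sits where 58 mm of travel predicts (118, 254 px against 118, 255 px). It did not move in the last second before hand-in.
- **Other items:** I did not touch the tray or side cutters, and they look unmoved in the pictures. I did not check the caliper, screwdriver and marker again at the end; nothing went near them.

Two small mismatches:
- **Lever grip:** the ball slipped a few millimetres in the grip. When I raised the lever, it reached its top stop a little before my planned height, with a pull of about 25 N.
- **Knob position:** my first estimate was off by about 4–5 px in one wrist view. The close-up view before the grasp agreed with it.

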